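# Put the massage balls and headphones away for the night

### The job

Put the bedside relaxation set away for the night. Set every cork massage ball that is on the nightstand into a dimple of the bamboo rack so that it stops rolling - the larger balls in the row of wide dimples, the smaller ones in the row of narrow dimples, one to a dimple - and hang the headphones upright over the bar of their stand, with an ear cup hanging free on either side of the bar. Leave all the other things where they are.

Things in the scene. Friction and masses are not known exactly. Their poses are not given: they have to be found in the camera images.
- wide0 (a point): centre of a wide dimple's mouth, level with the rack's top: round, 30 mm across, 8 mm deep, grey felt floor; a larger ball seated in it rests on the rim, its centre 20 mm above this point. The fixed bamboo rack is a flat block 180 (x) x 240 (y) x 18 mm tall, turned a little about the vertical; wide row at x = -47.5 mm from its middle
- narrow0 (a point): centre of a narrow dimple's mouth, level with the rack's top: round, 22 mm across, 8 mm deep, grey felt floor; a smaller ball seated in it rests on the rim, its centre 15.5 mm above this point. The rack's narrow row lies at x = +47.5 mm from its middle, parallel to the wide row; dimples are 60 mm apart along y
- wide1 (a point): centre of a wide dimple's mouth, level with the rack's top: round, 30 mm across, 8 mm deep, grey felt floor; a larger ball seated in it rests on the rim, its centre 20 mm above this point
- narrow1 (a point): centre of a narrow dimple's mouth, level with the rack's top: round, 22 mm across, 8 mm deep, grey felt floor; a smaller ball seated in it rests on the rim, its centre 15.5 mm above this point
- wide2 (a point): centre of a wide dimple's mouth, level with the rack's top: round, 30 mm across, 8 mm deep, grey felt floor; a larger ball seated in it rests on the rim, its centre 20 mm above this point
- narrow2 (a point): centre of a narrow dimple's mouth, level with the rack's top: round, 22 mm across, 8 mm deep, grey felt floor; a smaller ball seated in it rests on the rim, its centre 15.5 mm above this point
- wide3 (a point): centre of a wide dimple's mouth, level with the rack's top: round, 30 mm across, 8 mm deep, grey felt floor; a larger ball seated in it rests on the rim, its centre 20 mm above this point
- narrow3 (a point): centre of a narrow dimple's mouth, level with the rack's top: round, 22 mm across, 8 mm deep, grey felt floor; a smaller ball seated in it rests on the rim, its centre 15.5 mm above this point
- big0: larger cork massage ball, 50 mm across, 34 g or so, rolls freely; origin at its centre. May be absent
- big1: larger cork massage ball, 50 mm across, 34 g or so, rolls freely; origin at its centre. May be absent
- big2: larger cork massage ball, 50 mm across, 34 g or so, rolls freely; origin at its centre. May be absent
- small0: smaller cork massage ball, 38 mm across, 16 g or so, rolls freely; origin at its centre. May be absent
- small1: smaller cork massage ball, 38 mm across, 16 g or so, rolls freely; origin at its centre. May be absent
- small2: smaller cork massage ball, 38 mm across, 16 g or so, rolls freely; origin at its centre. May be absent
- small3: smaller cork massage ball, 38 mm across, 16 g or so, rolls freely; origin at its centre. May be absent
- headphones: rigid on-ear headphones, about 160 g, standing upright on their ear cups; origin at the centre of the underside, level with the cups' bottoms; z up, y along the span from cup to cup, x across the band. 148 mm wide over the cups, 135 mm tall; cups 58 mm tall, 66 mm along x; 98 mm free between the cups
- crown (a point): middle of the underside of the headphones' padded crown, 117 mm above their origin. The crown is 28 mm along x, 50 mm along y, 18 mm thick; pinch it from above across its 28 mm. Below it two pads at y = +-22 mm (8 mm wide, 10 mm deep) leave a 36 mm wide groove along x for the bar; fingertips below this point would meet the bar when it is hung
- bar (a point): midpoint of the free length of the headphone stand's bar, on its flat top, 159 mm above the table; x along the bar. The fixed stand has a level bar of rounded square section, 22 mm wide and 16 mm tall, carried by a post 60 mm from here towards +x, its free end 54 mm away towards -x with a rubber stop 28 mm across (top at 164 mm, the highest part); round foot 120 mm across, 12 mm thick
- gauge: bystander, to be left alone: humidity gauge: white plastic disc lying face up, 60 mm across, 20 mm tall; origin at the centre of its underside
- tin: bystander, to be left alone: closed stainless lunch tin, 106 x 156 x 55 mm tall; origin at the centre of its underside
- phone_grip: bystander, to be left alone: orange silicone phone grip, 40 mm across, 14 mm tall; origin at the centre of its underside
- paperweight: bystander, to be left alone: glass dome paperweight, 68 mm across, 38 mm tall; origin at the centre of its underside
- glasses_case: bystander, to be left alone: grey glasses case, 58 x 155 x 40 mm tall; origin at the centre of its underside
Things that resemble listed ones, but are neither listed nor needed, are in the scene too. Leave any orange or turquoise look-alike of the small2 alone.

How it is judged:
By the outcome, as a careful person would: the job done as asked, in the order asked, and still so for the second after the job is handed in, with the robot touching nothing.
Of big0, big1, big2, small0, small1, small2, small3 only 5 to 7 are there at a start; the rules pass over those that are not, and their reading is None.
At some moment in a run one of headphones may be knocked a few centimetres aside while the robot is not near it.
It also fails if it takes over 210 s, if anything falls off the work surface, if the arm or the gripper's body presses on something with over 40 N, if the wrist force passes 120 N, or if a joint passes its speed limit or range.

### The arm

A 6-joint arm with a two-finger parallel gripper is mounted at the origin on the work surface. World frame = base frame: x ahead of the robot, y to its left, z up, the work surface at z = 0. Lengths are in mm, angles in rad, forces in N, time in s.
With the tool pointing down it reaches from about 325 to 875 mm from the base axis. Payload 4.4 kg.
Tool frame: the origin (TCP) lies on the centre line of the jaws, within the pads' length; the fingertips stand ahead of it and the grasp point (between the pads) lies 6 mm ahead of it (ctrl.tcp_to_tips is the z of the fingertips in the tool frame, in mm); z points along the fingers, y is the line along which they close (so a half turn about z gives the same grasp; the last joint's range is limited). The gripper opens to 85 mm and grips with 20 to 120 N. Pads are 22 mm wide; open, the fingers measure 114 mm over their backs; the gripper's body (76 mm by 85 mm) begins 54 mm behind the grasp point. The pads swing forward as they close: fully open they stand 13 mm farther back than shut.
Start: joints at [-1.264, 0.207, 1.542, -0, 1.393, -0.15], TCP at [253.609, -516.052, 256.282] pointing down, gripper open.
Joint ranges: [-2.73, 2.73], [-0.86, 2.22], [0.23, 2.46], [-1.11, 4.25], [0.08, 2.63], [-2.82, 2.82]. Speed limits (rad/s): [2.79, 2.79, 3.14, 3.14, 3.14, 3.14].

### API

Orientations are given as a 3x3 rotation matrix whose columns are the frame's x, y, z axes.
In Python, from plant import ctrl, sensors, optics gives the robot as it stands. Calls block until the motion is done:
- ctrl.move_ptp(position, orientation): joint-space move of the TCP to a pose.
- ctrl.move_l(position, rot=None, vel=150, threshold=None): straight line of the TCP; rot=None keeps the orientation; vel is the mean speed in mm/s. With threshold (N) it stops when the force on the tool has changed by that much, and returns True; else False.
- ctrl.set_joints(angles): joint-space move.
- ctrl.gripper_to(opening, force=None): finger opening in mm; force is the grip in N (None keeps the last); returns when the fingers have stopped.
- ctrl.hold(seconds).
- ctrl.solve_ik(position, orientation): joint angles nearest the present ones, or None.
- sensors.read_state(): the state.
- optics.grab_frame(name): name is "scene" or "side" or "wrist"; returns (picture, depth): 384x512x3 uint8, red, green, blue; 384x512 float32, mm along the optical axis (not along the pixel's ray), 0 where there is no reading.
- optics.camera_params(name): a dict with "mtx" (3x3 intrinsics, pixels), "R" (3x3) and "t" (3): a world point X has camera coordinates R X + t; the wrist camera has in their place "T_tool_cam" (4x4, takes a point from camera to tool coordinates, whose origin is the TCP and whose axes are the flange's). Camera axes: x right, y down, z forward; pixel columns grow to the right and rows downward; lengths in mm; the calibration is good to about 2 mm. A picture is of the moment at which its call begins: read the wrist's pose just before it. camera_params takes no time and is no camera call.
A pose or a line that the arm cannot do raises ctrl.MotionError and nothing moves.
- ctrl.finish_job(): hands the job in; it is judged then, once.
The state is a dict: "t": time; "q": joint angles; "qvel": joint speeds; "tau": joint torques, N m; "eef_pos": TCP position; "eef_rot": TCP orientation; "force": force on the tool from outside, world axes, zero at the start; "wrist_torque": the same for the moment, N m; "grip_width": finger opening in mm; "grasp_force": force on a finger pad.
Only numpy, scipy, OpenCV 4.12 (cv2) and the standard library are available. Lean on these libraries where they do the work, as an engineer would, in place of code of your own. Each camera call takes 0.05 s, during which the arm holds its last target. There are 200 camera calls.

## Working session

There is one attempt and no reset: what is moved stays moved. The work goes in short steps, each a Python script; the robot and the scene stay as the last script left them, time stands still between calls to the robot, and variables do not carry over. Pictures are saved under pics/ and viewed, at most 14 in all, crops included, and the job is handed in when it is done.

```bash
mkdir -p pics; ls; python3 - <<'E'
from plant import ctrl, sensors, optics
import cv2, numpy as np
for n in ("scene","side"):
    im,d=optics.grab_frame(n); np.savez(f"pics/{n}0.npz",im=im,d=d)
    cv2.imwrite(f"pics/{n}0.png",cv2.resize(im[:,:,::-1],(800,600),interpolation=cv2.INTER_CUBIC))
    p=optics.camera_params(n); print(n,p, (-p['R'].T@p['t']).round())
print(optics.camera_params("wrist"),ctrl.tcp_to_tips,sensors.read_state()['t'])
E
```

```text
pics
scene {'mtx': array([[420.29732618,   0.        , 259.35314286],
       [  0.        , 420.29732618, 190.35590998],
       [  0.        ,   0.        ,   1.        ]]), 'R': array([[-0.66183633,  0.74951688,  0.01403988],
       [ 0.53881784,  0.48863976, -0.68622629],
       [-0.52119863, -0.44660455, -0.72725261]]), 't': array([ 404.04905981, -214.18240633, 1472.86878184])} [1150.  460.  918.]
side {'mtx': array([[409.34552848,   0.        , 254.122743  ],
       [  0.        , 409.34552848, 195.4032973 ],
       [  0.        ,   0.        ,   1.        ]]), 'R': array([[-0.81095037, -0.585057  , -0.00823398],
       [-0.35679131,  0.50560562, -0.78553352],
       [ 0.46374503, -0.63409089, -0.61876432]]), 't': array([ 456.79559641,  324.04038852, 1058.97742932])} [ -5. 775. 914.]
{'mtx': array([[273.00073821,   0.        , 256.51358338],
       [  0.        , 273.00073821, 185.50640056],
       [  0.        ,   0.        ,   1.        ]]), 'T_tool_cam': array([[-3.38070164e-04, -9.60092147e-01, -2.79683669e-01,
         7.10500699e+01],
       [ 9.99999927e-01, -2.75424133e-04, -2.63288851e-04,
        -4.35743586e-01],
       [ 1.75749926e-04, -2.79683738e-01,  9.60092170e-01,
        -1.17076871e+02],
       [ 0.00000000e+00,  0.00000000e+00,  0.00000000e+00,
         1.00000000e+00]])} 25.0 0.1
```

View pics/scene0.png

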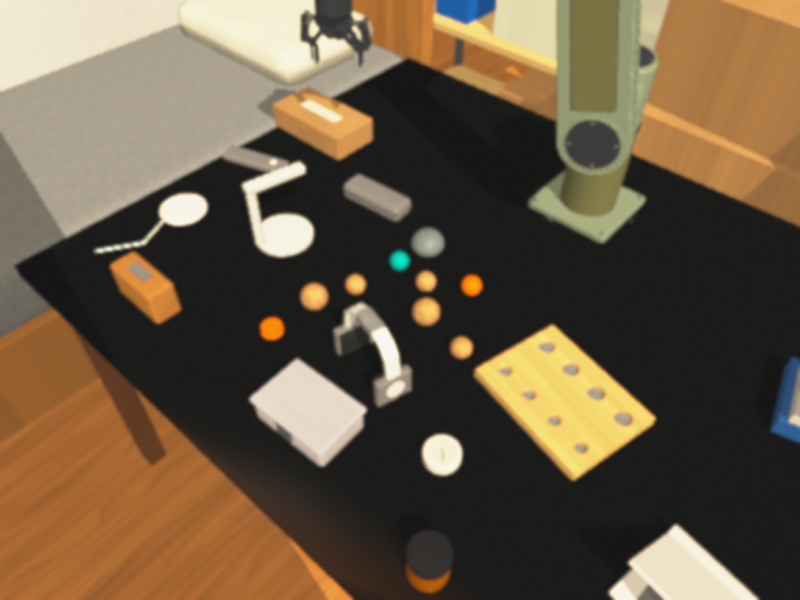

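View pics/side0.png

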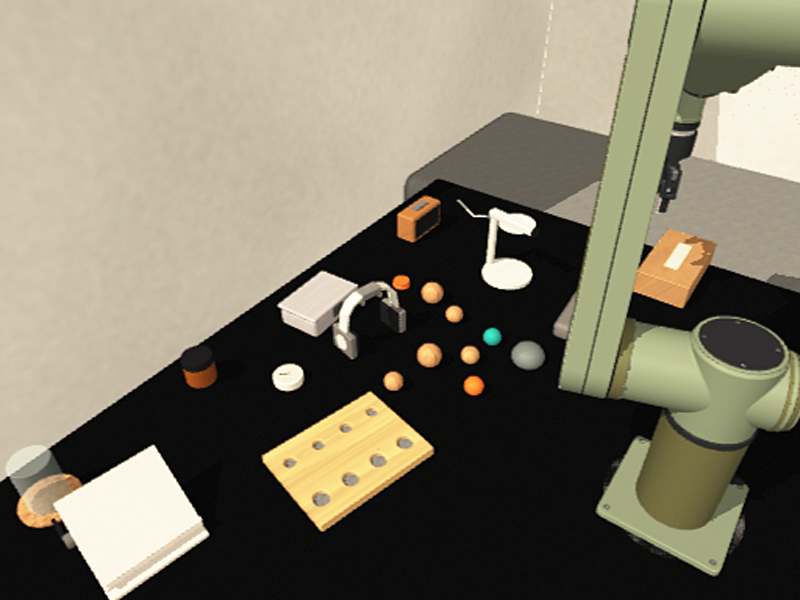

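The scene view shows cork balls: big at (314,296) and (426,311), small at (355,284), (426,281) and (461,347). The side view matches them at (432,292), (429,355), (454,313), (470,354) and (393,381).
- **Look-alikes to leave:** orange ball at scene (472,285), turquoise ball at (400,260). The orange phone grip at (272,328) also stays.
- **Rest:** the headphones are at (375,355), the rack at (565,400), and the stand at about (270,200).

Next I'll measure and take enlarged crops.

```bash
cat > h.py <<'E'
from plant import ctrl, sensors, optics
import cv2, numpy as np
def cam(n):
    p=optics.camera_params(n)
    if 'R' in p: return p['mtx'],np.array(p['R']),np.array(p['t'])
    s=sensors.read_state(); T=np.eye(4); T[:3,:3]=s['eef_rot']; T[:3,3]=s['eef_pos']
    M=np.linalg.inv(T@p['T_tool_cam']); return p['mtx'],M[:3,:3],M[:3,3]
def ray(c,u,v):
    K,R,t=c; d=R.T@np.linalg.inv(K)@np.array([u,v,1.]); return -R.T@t,d
def tri(views):   # [(cam,(u,v)),...] -> point, residual mm
    A=np.zeros((3,3));b=np.zeros(3);L=[]
    for c,(u,v) in views:
        o,d=ray(c,u,v); d=d/np.linalg.norm(d); P=np.eye(3)-np.outer(d,d); A+=P;b+=P@o;L.append((o,P))
    x=np.linalg.solve(A,b); return x,max(np.linalg.norm(P@(x-o)) for o,P in L)
def plane(c,u,v,z):
    o,d=ray(c,u,v); return o+d*(z-o[2])/d[2]
def cloud(c,d):
    K,R,t=c; v,u=np.mgrid[:d.shape[0],:d.shape[1]]
    P=np.stack([(u-K[0,2])/K[0,0]*d,(v-K[1,2])/K[1,1]*d,d],-1); return (P-t)@R
def proj(c,X):
    K,R,t=c; x=K@(R@np.asarray(X,float)+t); return x[:2]/x[2]
def down(a): # tool down; closing axis y at world angle a
    y=np.array([np.cos(a),np.sin(a),0]); z=np.array([0,0,-1.]); return np.stack([np.cross(y,z),y,z],1)
E
python3 - <<'E'
from h import *
C={n:cam(n) for n in("scene","side")}
D={n:np.load(f"pics/{n}0.npz") for n in C}
W={n:cloud(C[n],D[n]['d']) for n in C}
prs=dict(bigA=((314,296),(432,292)),bigB=((426,311),(429,355)),smA=((355,284),(454,313)),smB=((426,281),(470,354)),smC=((461,347),(393,381)),
 w_=((624,418),(321,498)),w3=((596,393),(350,479)),w2=((571,369),(377,460)),w1=((547,346),(404,443)),
 n_=((581,447),(289,463)),n3=((555,420),(318,445)),n2=((529,394),(345,428)),n1=((505,370),(371,411)))
for k,(a,b) in prs.items():
    a=np.array(a)/1.5625;b=np.array(b)/1.5625
    x,r=tri([(C['scene'],a),(C['side'],b)]); print(k,x.round(1),round(r,1),
      [W[n][int(p[1]),int(p[0])].round() for n,p in(('scene',a),('side',b))])
# colour blobs of cork/orange in side
for n in C:
    hsv=cv2.cvtColor(D[n]['im'],cv2.COLOR_RGB2HSV)
    w=W[n]; m=((hsv[...,1]>90)&(hsv[...,2]>90)&(hsv[...,0]<100)&(w[...,2]>3)&(w[...,2]<70)&(w[...,0]>150)&(w[...,0]<1000)&(abs(w[...,1])<600)).astype(np.uint8)
    q,l,s,c=cv2.connectedComponentsWithStats(m)
    for i in range(1,q):
        if s[i,4]>25: print(n,s[i],c[i].round(1),np.median(w[l==i],0).round(),np.median(hsv[l==i],0))
cr=[cv2.resize(D['scene']['im'][85:175,60:210],(700,420),interpolation=3)[:,:,::-1],]
cv2.imwrite('pics/c1.png',cr[0])
cv2.imwrite('pics/c2.png',cv2.resize(D['side']['im'][115:255,170:360],(800,590),interpolation=3)[:,:,::-1])
E
```

```text
bigA [ 622.4 -218.1   27. ] 1.4 [array([ 633., -208.,   43.]), array([ 617., -207.,   41.])]
bigB [510.8 -38.1  26.4] 0.7 [array([525., -29.,  44.]), array([503., -24.,  42.])]
smA [ 544.3 -188.1   20.9] 1.6 [array([ 549., -183.,   29.]), array([ 538., -174.,   36.])]
smB [446.7 -92.6  21.2] 1.7 [array([456., -87.,  33.]), array([444., -83.,  34.])]
smC [530.4  59.5  20.4] 0.5 [array([538.,  65.,  31.]), array([525.,  69.,  35.])]
w_ [468.8 344.8  19.4] 1.2 [array([462., 343.,  10.]), array([475., 339.,  13.])]
w3 [454.8 286.3  17.2] 0.5 [array([449., 284.,  11.]), array([458., 282.,  13.])]
w2 [440.9 229.2  18.7] 0.4 [array([434., 226.,   9.]), array([445., 225.,  14.])]
w1 [424.9 170.5  17.7] 0.0 [array([416., 166.,   8.]), array([428., 168.,  15.])]
n_ [561.2 321.6  18. ] 0.1 [array([558., 319.,  11.]), array([567., 320.,  13.])]
n3 [546.3 263.9  18.3] 0.8 [array([539., 261.,   9.]), array([ -5., 775., 914.])]
n2 [532.3 204.8  18.1] 0.1 [array([528., 201.,  11.]), array([540., 199.,  11.])]
n1 [518.6 145.8  18.7] 0.7 [array([509., 141.,   8.]), array([524., 140.,  11.])]
scene [20
[... 1241 characters left out ...]
238.]
side [285 196  11  10  88] [290.4 200.5] [ 538. -180.   30.] [ 16.  144.5 242.5]
side [310 210  11  11  98] [314.9 215. ] [ 433. -161.   30.] [ 84. 191. 197.]
side [267 220  16  15 186] [274.6 226.9] [504. -29.  39.] [ 16.  145.  239.5]
side [295 221  12  12 110] [300.6 226.7] [443. -86.  30.] [ 16. 146. 242.]
side [118 233  20  16 186] [128.4 241.4] [837. 277.  27.] [ 11. 210. 134.]
side [246 238  12  12 117] [251.6 243.5] [524.  66.  31.] [ 15. 147. 240.]
side [297 241  13  12 124] [303.1 246.4] [391. -14.  30.] [ 14.  207.5 255. ]
side [ 167  251  111   89 4735] [221.6 293.1] [487. 256.  19.] [ 22. 122. 249.]
side [ 34 303  19  16 167] [ 42.7 309.7] [822. 574.  26.] [ 15. 107. 159.]
```

View pics/c1.png

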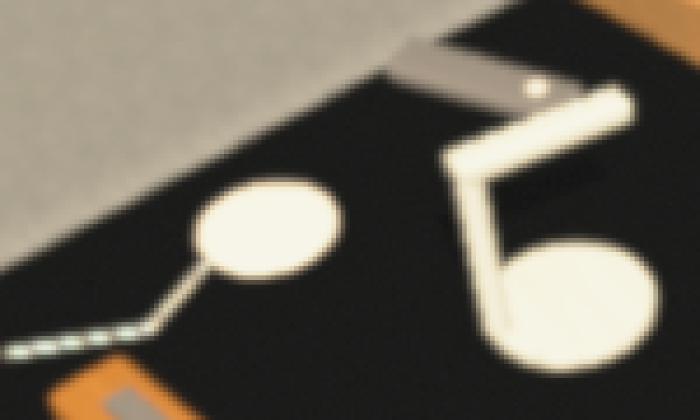

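View pics/c2.png

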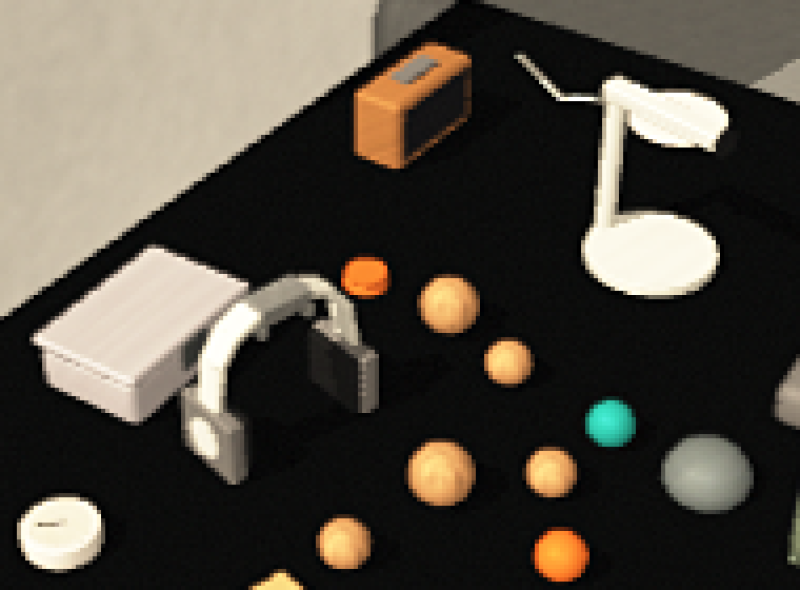

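The 3D positions are consistent: 2 big and 3 small cork balls, with the rack turned about −14°. The stand is the white bar on a post, with its foot at c1 (575,305) and the bar from (450,158) to (620,95). The lamp disc behind it is a look-alike. The crops confirm cork colour on the five balls, so the orange and turquoise ones stay. Next I'll locate the headphones and bar, then look from above with the wrist camera.

```bash
python3 - <<'E'
from h import *
C={n:cam(n) for n in("scene","side")}
for n in C:
    D=np.load(f"pics/{n}0.npz"); w=cloud(C[n],D['d'])
    for nm,lo,hi,zz in(("hp",(520,-150),(760,60),(70,140)),("crown",(520,-150),(760,60),(126,142)),("bar",(440,-480),(700,-250),(145,170)),("gc",(300,-420),(440,-150),(30,60)),("pw",(330,-150),(430,-50),(5,60))):
        m=(w[...,0]>lo[0])&(w[...,0]<hi[0])&(w[...,1]>lo[1])&(w[...,1]<hi[1])&(w[...,2]>zz[0])&(w[...,2]<zz[1])
        p=w[m]
        if len(p)<4: print(n,nm,len(p));continue
        r=cv2.minAreaRect(p[:,:2].astype(np.float32)); print(n,nm,len(p),np.median(p,0).round(),r, cv2.boxPoints(r).round().tolist(), p[:,2].max().round())
# wrist views
ctrl.move_ptp([500,-60,330],down(-0.246)); print(sensors.read_state()['t'])
print("tool x",sensors.read_state()['eef_rot'][:,0])
c=cam("wrist"); im,d=optics.grab_frame("wrist"); np.savez("pics/w1.npz",im=im,d=d,K=c[0],R=c[1],t=c[2])
cv2.imwrite("pics/w1.png",cv2.resize(im,(800,600),interpolation=3)[:,:,::-1])
E
```

```text
scene hp 577 [668. -11. 122.] ((661.3767700195312, -31.78093719482422), (132.8948211669922, 28.710023880004883), 73.76495361328125) [[629.0, -92.0], [657.0, -100.0], [694.0, 28.0], [666.0, 36.0]] 137.0
scene crown 221 [662. -30. 133.] ((660.5123291015625, -34.52809143066406), (70.28660583496094, 28.66220474243164), 73.4882583618164) [[637.0, -64.0], [664.0, -72.0], [684.0, -5.0], [657.0, 3.0]] 137.0
scene bar 319 [ 533. -406.  156.] ((530.6219482421875, -408.5897521972656), (25.214523315429688, 130.9661865234375), 78.41307830810547) [[464.0, -408.0], [592.0, -434.0], [597.0, -409.0], [469.0, -383.0]] 162.0
scene gc 558 [ 335. -316.   37.] ((345.5309753417969, -274.5477294921875), (294.0411071777344, 106.39979553222656), 69.14535522460938) [[243.0, -393.0], [343.0, -431.0], [448.0, -156.0], [348.0, -118.0]] 44.0
scene pw 94 [ 358. -142.   21.] ((357.76531982421875, -141.1936492919922), (17.29083251953125, 50.311649322509766), 88.58963775634766) [[332.0, -149.0], [383.0, -150.0], [383.0, -133.0], [333.0, -132.0]] 34.0
side hp 366 [660. -15. 123.] ((659.0464477539062, -33.54172515869140
[... 321 characters left out ...]
12.0]] 139.0
side bar 216 [ 525. -405.  158.] ((528.8033447265625, -410.2437438964844), (29.090595245361328, 133.75840759277344), 77.52071380615234) [[460.0, -410.0], [591.0, -439.0], [597.0, -410.0], [467.0, -382.0]] 166.0
side gc 307 [ 341. -193.   37.] ((348.2099304199219, -258.4510498046875), (265.6579895019531, 109.17198181152344), 68.72266387939453) [[249.0, -362.0], [351.0, -402.0], [447.0, -154.0], [346.0, -115.0]] 46.0
side pw 123 [ 352. -142.   22.] ((376.8638916015625, -112.29843139648438), (97.0484848022461, 87.42134094238281), 70.85223388671875) [[320.0, -144.0], [402.0, -172.0], [434.0, -81.0], [351.0, -52.0]] 37.0
1.9917
tool x [ 2.44849383e-01  9.69561060e-01 -3.62186913e-04]
```

View pics/w1.png

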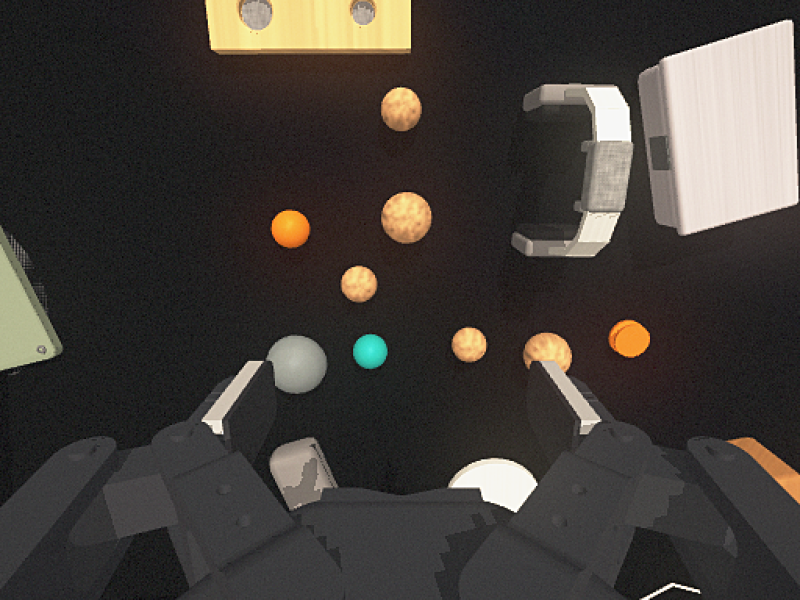

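The wrist view from above shows smC (401,109), bigB (406,217), smB (359,284), smA (469,345) and bigA (547,354). The orange (290,229) and turquoise (370,352) look-alikes are off to the side, and the headphones are at (600,170). I'll refine the ball positions with this third view and place the first small ball.

```bash
cat > model.py <<'E'
import numpy as np
W=np.array([[424.9,170.5],[440.9,229.2],[454.8,286.3],[468.8,344.8]]);N=np.array([[518.6,145.8],[532.3,204.8],[546.3,263.9],[561.2,321.6]])
M=np.array([[-47.5,y] for y in(-90,-30,30,90)]+[[47.5,y] for y in(-90,-30,30,90)])
P=np.vstack([W,N]); c=P.mean(0); H=M.T@(P-c); th=np.arctan2(H[0,1]-H[1,0],H[0,0]+H[1,1])
R2=np.array([[np.cos(th),-np.sin(th)],[np.sin(th),np.cos(th)]]); D=M@R2.T+c   # 0-3 wide, 4-7 narrow
RES=np.linalg.norm(D-P,axis=1)
E
cat > pick.py <<'E'
from h import *
from model import D,th
def pickplace(b,k,big):
    r=25 if big else 19; off=8 if big else 9; op=2*r+14; seat=18+(20 if big else 15.5)
    A=down(th); x,y=D[k]
    ctrl.gripper_to(op,25)
    ctrl.move_ptp([b[0],b[1],160],A)
    ctrl.move_l([b[0],b[1],r+off],vel=120)
    ctrl.gripper_to(2*r-8,25); s=sensors.read_state(); print("grip",s['grip_width'],s['grasp_force'],s['t'])
    ctrl.move_l([b[0],b[1],215],vel=200)
    s=sensors.read_state(); print("lifted",s['grip_width'],s['grasp_force'])
    if s['grip_width']<2*r-6: raise SystemExit("no ball")
    ctrl.move_l([x,y,215],vel=250)
    ctrl.move_l([x,y,seat+off+12],vel=150)
    hit=ctrl.move_l([x,y,seat+off+0.5],vel=30,threshold=4); s=sensors.read_state(); print("put",hit,s['eef_pos'].round(1) if hasattr(s['eef_pos'],'round') else s['eef_pos'])
    ctrl.gripper_to(op); ctrl.hold(0.2)
    ctrl.move_l([x,y,150],vel=150); print("t",sensors.read_state()['t'])
E
python3 - <<'E'
from h import *
import model
print(model.th,model.D.round(1),model.RES.round(1))
C={n:cam(n) for n in("scene","side")}
w=np.load("pics/w1.npz"); C['w']=(w['K'],w['R'],w['t'])
k=1.5625
# blob centres (scene/side exact), wrist read off
B=dict(bigA=((200.9,189.5),(276.4,186.9),None),bigB=((272.4,199.1),(274.6,226.9),(406,217)),smA=((227.2,181.8),(290.4,200.5),(469,345)),smB=((272.3,179.7),(300.6,226.7),(359,284)),smC=((294.9,222.1),(251.6,243.5),(401,109)))
for n,(a,b,c) in B.items():
    v=[(C['scene'],a),(C['side'],b)]; x2,_=tri(v)
    if c: v.append((C['w'],np.array(c)/k))
    x,r=tri(v); 
    print(n,x.round(1),r.round(1),'2view',x2.round(1), 'wrist plane',plane(C['w'],c[0]/k,c[1]/k,25 if 'big' in n else 19).round(1) if c else None)
print("wide dimple wrist",plane(C['w'],255/k,11/k,13).round(1),plane(C['w'],362/k,12/k,13).round(1))
from pick import pickplace
E
```

```text
-0.2447927397675122 [[425.6 170.1]
 [440.1 228.3]
 [454.7 286.5]
 [469.2 344.7]
 [517.7 147. ]
 [532.3 205.2]
 [546.8 263.5]
 [561.4 321.7]] [0.8 1.2 0.2 0.4 1.5 0.4 0.7 0.2]
bigA [ 622.6 -218.    26.9] 1.3 2view [ 622.6 -218.    26.9] wrist plane None
bigB [510.8 -39.2  26.2] 1.3 2view [511.3 -38.8  26.6] wrist plane [510.  -39.7  25. ]
smA [ 543.8 -189.    20.2] 1.9 2view [ 544.5 -187.7   20.6] wrist plane [ 542.8 -190.9   19. ]
smB [446.7 -94.1  20.3] 1.6 2view [447.2 -93.1  20.8] wrist plane [445.7 -95.5  19. ]
smC [530.3  58.1  20. ] 1.3 2view [530.8  59.   20.8] wrist plane [529.5  57.4  19. ]
wide dimple wrist [423.5 168.3  13. ] [515.6 144.2  13. ]
```

```bash
python3 - <<'E'
from pick import *
pickplace([530.3,58.1],7,False)
ctrl.move_l([505,210,330],vel=250)
c=cam("wrist"); im,d=optics.grab_frame("wrist"); np.savez("pics/w2.npz",im=im,d=d,K=c[0],R=c[1],t=c[2])
v=im.copy()
for p in D: u=proj(c,[*p,18]); cv2.circle(v,tuple(int(round(q)) for q in u),2,(255,0,0),-1)
cv2.imwrite("pics/w2.png",cv2.resize(v,(800,600),interpolation=3)[:,:,::-1])
E
```

```text
grip 36.53152726331368 24.766616821289062 4.85
lifted 36.40611168058444 25.021256804466248
put True [561.8 321.7  44.4]
t 10.1083
```

View pics/w2.png

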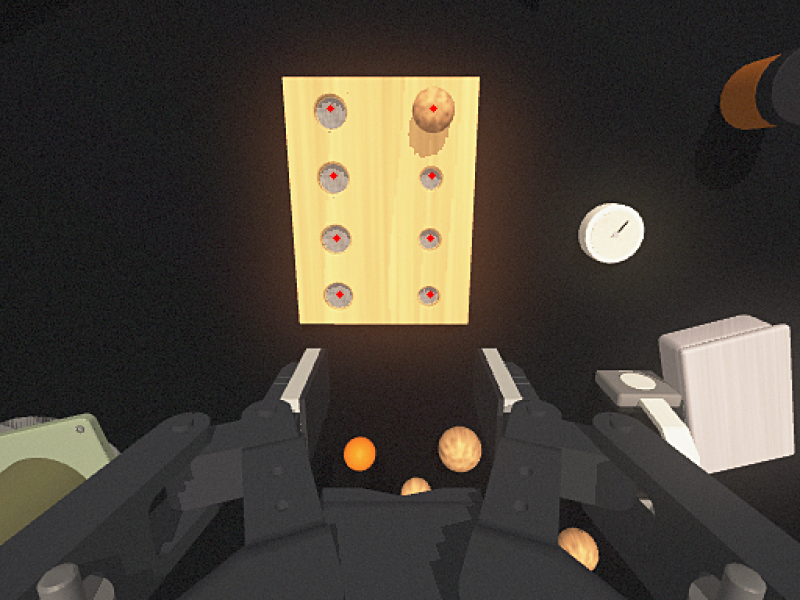

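The small ball is seated in its dimple at (433,108), and the predicted mouths match within about 1 px. On to the rest.

```bash
python3 - <<'E'
from pick import *
pickplace([511,-39],3,True)
pickplace([446.7,-94.1],6,False)
pickplace([543.8,-189],5,False)
pickplace([622.2,-219],2,True)
ctrl.move_l([505,150,380],vel=250)
for n in("wrist","scene","side"):
    c=cam(n); im,d=optics.grab_frame(n); np.savez(f"pics/{n}3.npz",im=im,d=d,K=c[0],R=c[1],t=c[2])
a=cv2.resize(np.load("pics/wrist3.npz")['im'],(400,300)); b=cv2.resize(np.load("pics/scene3.npz")['im'],(400,300)); s=np.load("pics/side3.npz")['im']
cv2.imwrite("pics/m3.png",np.vstack([np.hstack([a,b]),np.hstack([cv2.resize(s,(400,300)),cv2.resize(s[170:290,150:310],(400,300),interpolation=3)])])[:,:,::-1])
E
```

```text
grip 48.58590349603669 25.33294916152954 14.1
lifted 48.83373368625712 25.88774085044861
put True [469.6 344.6  47.9]
t 19.775
grip 36.39760341940003 24.75634664297104 23.1917
lifted 36.26843948133982 25.02142310142517
put True [547.3 263.4  44.2]
t 28.8833
grip 36.140739751008965 24.780631363391876 32.2833
lifted 36.43892259790885 25.021026134490967
put True [532.9 205.1  44.6]
t 38.0583
grip 48.5788575331234 25.42504906654358 41.4167
lifted 48.40178728871939 25.889943838119507
put True [455.3 286.5  48.3]
t 47.675
```

View pics/m3.png

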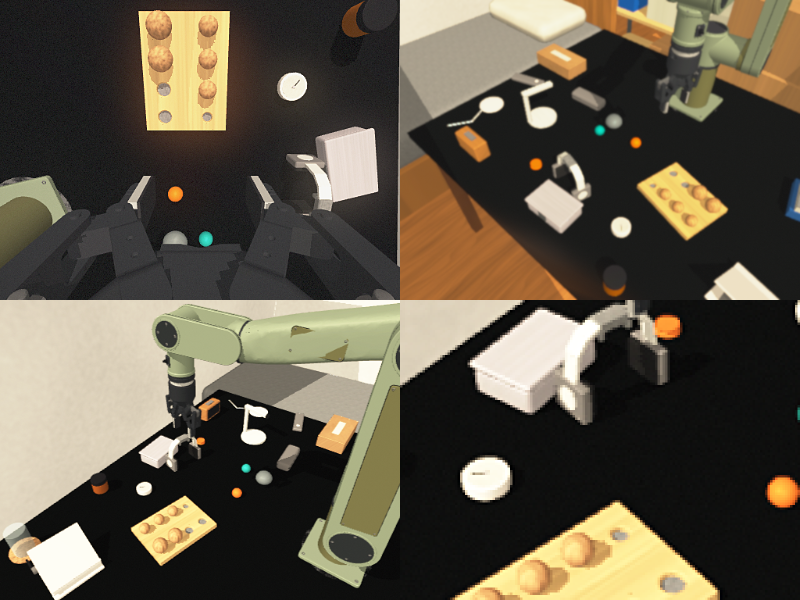

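All five cork balls are seated: bigs in two wide dimples, smalls in three narrow ones. The empty dimples are at the near end. Now I'll look at the headphones and bar from close up with the wrist camera.

```bash
cat >> h.py <<'E'
def rect(w,lo,hi,zz):
    m=(w[...,0]>lo[0])&(w[...,0]<hi[0])&(w[...,1]>lo[1])&(w[...,1]<hi[1])&(w[...,2]>zz[0])&(w[...,2]<zz[1]); p=w[m]
    if len(p)<5: return None
    b=cv2.boxPoints(cv2.minAreaRect(p[:,:2].astype(np.float32))); e=[b[1]-b[0],b[2]-b[1]]; e=e if np.linalg.norm(e[0])>np.linalg.norm(e[1]) else e[::-1]
    return b.mean(0).round(1),[round(float(np.linalg.norm(q)),1) for q in e],round(float(np.degrees(np.arctan2(e[0][1],e[0][0])))%180,1),np.percentile(p[:,2],[50,95]).round(1)
E
python3 - <<'E'
from h import *
for n in("scene","side"):
    q=np.load(f"pics/{n}3.npz"); w=cloud((q['K'],q['R'],q['t']),q['d']); r=rect(w,(520,-180),(780,90),(126,142)); print(n,r)
    if n=="scene": h=r
def look(name,p,z,a):
    ctrl.move_ptp([*p,z],down(a)); c=cam("wrist"); im,d=optics.grab_frame("wrist"); np.savez(f"pics/{name}.npz",im=im,d=d,K=c[0],R=c[1],t=c[2]); return im,cloud(c,d)
a=np.radians(h[2]-90)
im1,w=look("hp1",h[0],320,a); print(rect(w,h[0]-130,h[0]+130,(126,142)),rect(w,h[0]-130,h[0]+130,(20,142)))
im2,w=look("bar1",(530,-409),330,-0.2); print(rect(w,(430,-500),(640,-320),(150,162)),rect(w,(430,-500),(640,-320),(162,172)))
im3,w=look("bar2",(530,-369),330,-0.2); print(rect(w,(430,-500),(640,-320),(150,162)))
print(sensors.read_state()['t'])
cv2.imwrite("pics/m4.png",np.hstack([cv2.resize(i,(400,300),interpolation=3) for i in(im1,im2)])[:,:,::-1])
E
```

```text
scene (array([696.8, -67.2], dtype=float32), [71.6, 28.0], 73.9, array([133. , 135.7]))
side (array([697.5, -66.5], dtype=float32), [74.5, 34.7], 73.9, array([134.2, 138.4]))
(array([694.7, -70. ], dtype=float32), [76.0, 27.7], 74.5, array([133.8, 135.5])) (array([736.2, -52.8], dtype=float32), [189.3, 181.1], 90.0, array([ 54.8, 134.2]))
(array([ 528.9, -412.9], dtype=float32), [129.7, 27.2], 166.9, array([158.2, 159.7])) (array([ 468.9, -399. ], dtype=float32), [11.8, 5.6], 94.1, array([162.8, 163.8]))
(array([ 529.7, -410.2], dtype=float32), [129.6, 24.9], 168.5, array([158.2, 159.5]))
52.05
```

View pics/m4.png

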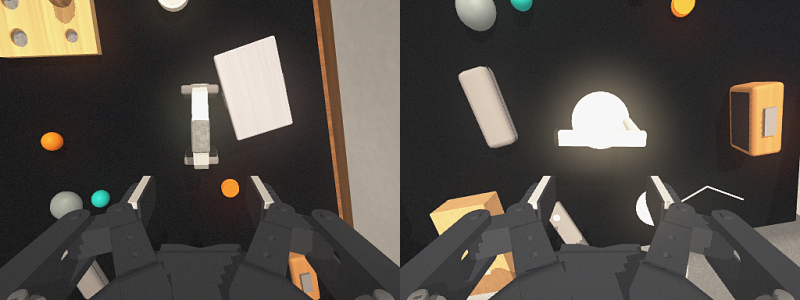

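The headphones have been knocked aside to about (696,−68). The left panel shows the crown at (201,137), and the right panel shows the bar from (556,138) to (647,138). I'll enlarge both for precise edges.

```bash
python3 - <<'E'
import cv2,numpy as np
L=[]
for n,(x,y) in(("hp1",(210,95)),("bar1",(180,110)),("bar2",(180,60))):
    im=np.load(f"pics/{n}.npz")['im']; c=im[y:y+130,x:x+150]
    if n=="hp1":L.append(cv2.resize(c,(390,338),interpolation=3))
    elif n=="bar1": L.append(cv2.resize(im[140:200,190:326],(800,353//1),interpolation=3)); 
    else: b2=cv2.resize(im[80:122,190:326],(800,247),interpolation=3)
cv2.imwrite("pics/m5.png",np.vstack([L[1],b2])[:,:,::-1])
im=np.load("pics/hp1.npz")['im'];cv2.imwrite("pics/m6.png",cv2.resize(im[100:220,215:300],(425,600),interpolation=3)[:,:,::-1])
E
```

```text
(no output)
```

View pics/m5.png

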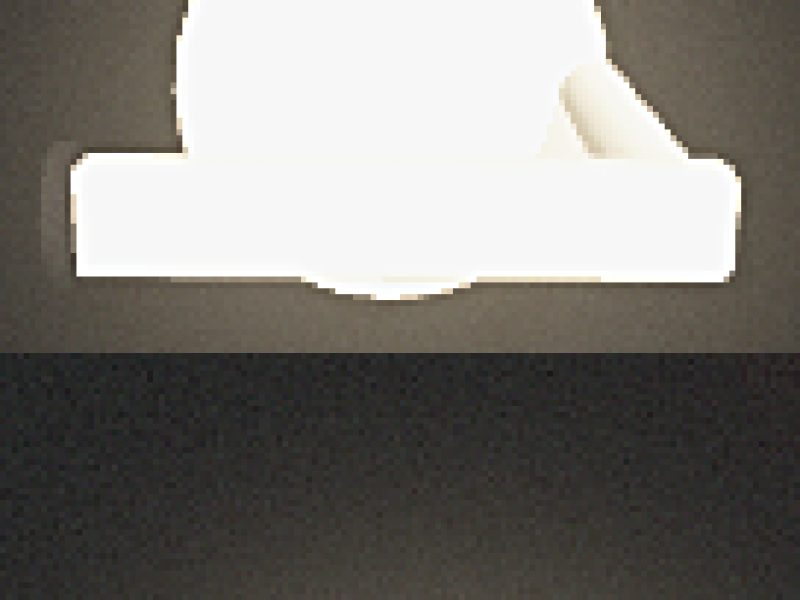

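View pics/m6.png

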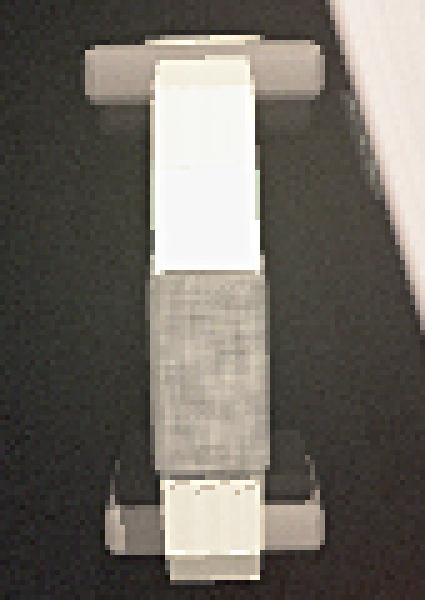

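The bar's top face spans crop (72..738, 155..281), with the dark stop left of x=72. The crown pad spans crop (150..270, 272..472). I'll check the bar's cross-profile in depth and triangulate the bar ends and crown.

```bash
python3 - <<'E'
from h import *
for n in("bar1","bar2"):
    q=np.load(f"pics/{n}.npz"); c=(q['K'],q['R'],q['t']); w=cloud(c,q['d'])
    u0,v0=proj(c,[529,-410,159]); 
    for u in (int(u0)-35,int(u0)+20):
        print(n,u,[(v,*w[v,u,1:].round(1)) for v in range(int(v0)-16,int(v0)+15) if w[v,u,2]>130])
    if n=="bar1":
        k=800/136
        for p in((72,215),(738,219.5)): print('axis pt',plane(c,190+p[0]/k,140+p[1]/k,159).round(1))
        for p in((45,210),): print('stop end',plane(c,190+p[0]/k,140+p[1]/k,155).round(1))
        m=(q['im'].min(2)>200); 
for n in("scene","side"):
    q=np.load(f"pics/{n}3.npz"); c=(q['K'],q['R'],q['t']); w=cloud(c,q['d'])
    print(n,'bar',rect(w,(430,-500),(640,-320),(154,161)))
q=np.load("pics/hp1.npz"); c=(q['K'],q['R'],q['t'])
print('crown',[plane(c,215+x/5,100+y/5,z).round(1) for x,y,z in((210,372,135),(210,272,133),(210,472,133),(150,372,130),(270,372,130))])
print('cups',[plane(c,215+x/5,100+y/5,58).round(1) for x,y in((205,73),(215,530))])
E
```

```text
bar1 220 [(166, np.float64(-392.9), np.float64(147.1)), (167, np.float64(-393.1), np.float64(151.9)), (168, np.float64(-393.6), np.float64(155.3)), (169, np.float64(-394.1), np.float64(158.2)), (170, np.float64(-395.4), np.float64(157.2)), (171, np.float64(-396.1), np.float64(159.0)), (172, np.float64(-397.3), np.float64(158.5)), (173, np.float64(-398.3), np.float64(158.6)), (174, np.float64(-399.4), np.float64(158.6)), (175, np.float64(-400.6), np.float64(158.0)), (176, np.float64(-401.5), np.float64(159.0)), (177, np.float64(-402.8), np.float64(158.1)), (178, np.float64(-403.7), np.float64(158.8)), (179, np.float64(-405.1), np.float64(157.6)), (180, np.float64(-406.0), np.float64(158.4)), (181, np.float64(-407.1), np.float64(158.4)), (182, np.float64(-408.2), np.float64(158.8)), (183, np.float64(-409.1), np.float64(159.3)), (184, np.float64(-410.4), np.float64(158.7)), (185, np.float64(-411.7), np.float64(158.0)), (186, np.float64(-412.6), np.float64(158.9))]
bar1 275 [(167, np.float64(-405.6), np.float64(149.8)), (168, np.float64(-405.8), np.float64(153.8)), (169, np.float64(-405.
[... 2612 characters left out ...]
(158.4)), (215, np.float64(-419.3), np.float64(157.5)), (216, np.float64(-420.1), np.float64(158.4)), (217, np.float64(-421.5), np.float64(158.0)), (218, np.float64(-423.4), np.float64(156.5)), (219, np.float64(-423.1), np.float64(159.7)), (220, np.float64(-424.5), np.float64(159.4))]
scene bar (array([ 529.5, -409.5], dtype=float32), [131.1, 25.1], 166.9, array([157., 160.]))
side bar (array([ 529.8, -408.5], dtype=float32), [133.1, 26.0], 169.0, array([158.9, 160.7]))
crown [array([696. , -69.2, 135. ]), array([702.3, -47.4, 133. ]), array([689.2, -93. , 133. ]), array([682.3, -66.6, 130. ]), array([709.1, -74.3, 130. ])]
cups [array([712.5,  -7.4,  58. ]), array([ 679. , -134.3,   58. ])]
```

Bar point is about (523,−409) with its axis at −12° and top at 159. The crown is at (696,−69.5) with the span at 74.5°, and its top measures about 135. Grasping the headphones now.

```bash
python3 - <<'E'
from h import *
st=lambda m:(lambda s:print(m,round(s['grip_width'],1),round(s['grasp_force'],1),np.round(s['eef_pos'],1),np.round(s['force'],1),s['t']))(sensors.read_state())
A=down(-0.2705);B=down(-0.209)
ctrl.gripper_to(52,40)
ctrl.move_ptp([696,-69.5,260],A)
# still there?
c=cam("wrist"); im,d=optics.grab_frame("wrist"); r=rect(cloud(c,d),(620,-150),(770,20),(126,142)); print(r)
if np.linalg.norm(r[0]-[695,-70])>8: raise SystemExit("moved")
print(ctrl.move_l([696,-69.5,145],vel=80,threshold=15)); st("at")
ctrl.gripper_to(20,40); st("grip")
ctrl.move_l([696,-69.5,345],vel=120); st("up")
ctrl.move_l([523,-408.7,345],rot=B,vel=130); st("over")
ctrl.move_l([523,-408.7,240],vel=100); st("above")
for n in("scene","side"):
    im,d=optics.grab_frame(n); np.savez(f"pics/{n}5.npz",im=im,d=d)
a=np.load("pics/scene5.npz")['im'];b=np.load("pics/side5.npz")['im']
cv2.imwrite("pics/m7.png",np.hstack([cv2.resize(x,(400,400),interpolation=3) for x in(a[50:170,120:240],b[90:210,250:370])])[:,:,::-1])
E
```

```text
(array([694.7, -70.6], dtype=float32), [73.6, 27.7], 75.3, array([133.9, 135.3]))
False
at 52.1 0.0 [696.5 -69.6 145.9] [-0.8  0.4 -0.3] 55.275
grip 27.2 40.4 [696.3 -69.5 145.8] [-1.1  0.7  3.7] 55.6083
up 27.1 39.9 [695.6 -69.4 343.7] [ 0.4  0.4 -2.3] 57.425
over 26.8 39.9 [ 523.2 -408.3  345. ] [-0.2  0.3 -2. ] 60.5
above 27.0 39.9 [ 523.5 -409.2  241.2] [ 0.2 -0.2 -1.2] 61.7
```

View pics/m7.png

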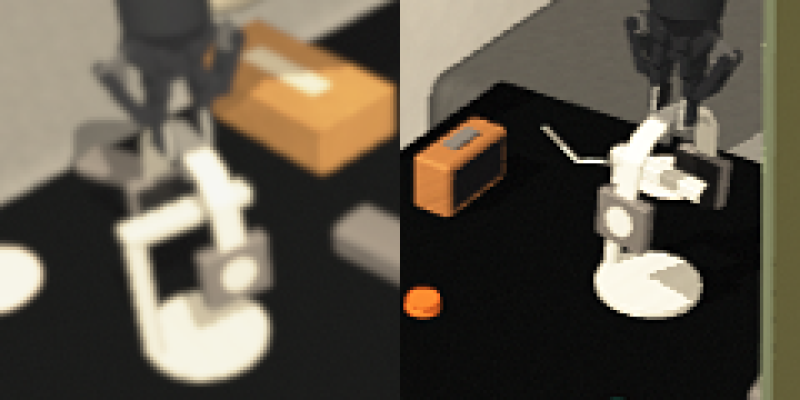

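The headphones hang over the bar with one cup on each side, in scene panel (235,270) and side panel (622,218)/(700,178). Lowering with contact detection.

```bash
python3 - <<'E'
from h import *
st=lambda m:(lambda s:print(m,round(s['grip_width'],1),round(s['grasp_force'],1),np.round(s['eef_pos'],1),np.round(s['force'],1),s['t']))(sensors.read_state())
ctrl.move_l([523,-408.7,205],vel=60); ctrl.hold(0.3); st("pre")
h=ctrl.move_l([523,-408.7,184.5],vel=20,threshold=4); st(h)
z=sensors.read_state()['eef_pos'][2]
if z>190.5: raise SystemExit("early contact")
ctrl.gripper_to(44); ctrl.hold(0.5); st("open")
ctrl.move_l([523,-408.7,330],vel=80); ctrl.move_ptp([450,-150,400],down(-0.209)); ctrl.hold(0.5)
for n in("scene","side"):
    im,d=optics.grab_frame(n); np.savez(f"pics/{n}6.npz",im=im,d=d); w=cloud(cam(n),d); print(n,rect(w,(430,-500),(640,-320),(168,182)))
a=np.load("pics/scene6.npz")['im'];b=np.load("pics/side6.npz")['im']
r1=np.hstack([cv2.resize(x,(400,300),interpolation=3) for x in(a[70:160,120:240],b[120:210,250:370])])
r2=np.hstack([cv2.resize(x,(400,300),interpolation=3) for x in(a,b)])
cv2.imwrite("pics/m8.png",np.vstack([r1,r2])[:,:,::-1])
E
```

```text
pre 26.8 39.9 [ 523.2 -408.9  205.6] [ 0.6 -0.8 -2.2] 62.8333
True 27.0 40.7 [ 522.8 -408.6  187.7] [-0.4  0.2  4.9] 63.6333
open 44.1 0.0 [ 522.  -407.7  185.8] [-0.6  0.1  0.6] 64.4417
scene (array([ 523.8, -404.1], dtype=float32), [75.3, 30.3], 80.3, array([174.3, 177.2]))
side (array([ 522.1, -404.9], dtype=float32), [85.3, 29.3], 82.0, array([175.8, 180.4]))
```

View pics/m8.png

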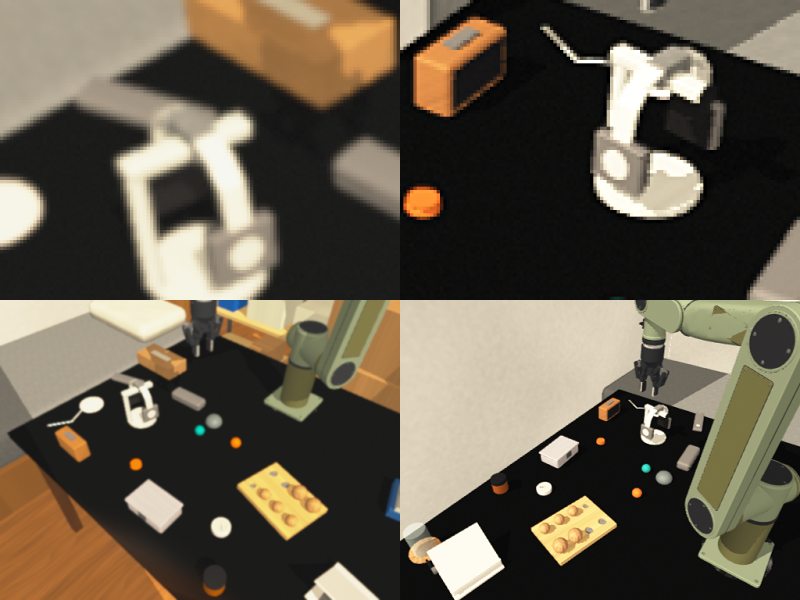

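The headphones hang upright with a cup on each side. The balls remain seated and the other things are in place. One quick level check, then I'll hand in.

```bash
python3 - <<'E'
from h import *
e=np.array([np.cos(np.radians(78)),np.sin(np.radians(78))])
for n in("scene","side"):
    w=cloud(cam(n),optics.grab_frame(n)[1]); m=(abs(w[...,0]-523)<60)&(abs(w[...,1]+407)<80)&(w[...,2]>165)&(w[...,2]<190); p=w[m]
    s=(p[:,:2]-[523,-408.5])@e
    print(n,[(a,round(float(np.percentile(p[(s>=a)&(s<a+8),2],80)),1)) for a in range(-44,44,8) if ((s>=a)&(s<a+8)).sum()>3])
E
```

```text
scene [(-36, 168.2), (-28, 175.4), (-20, 175.3), (-12, 176.4), (-4, 176.0), (4, 176.3), (12, 176.4), (20, 174.5), (28, 171.0), (36, 167.0)]
side [(-28, 176.5), (-20, 178.6), (-12, 179.9), (-4, 178.2), (4, 179.2), (12, 178.1), (20, 177.1), (28, 173.7), (36, 168.1)]
```

Level and at the expected height of about 177 mm, so I'm handing in.

```bash
python3 -c "
from plant import ctrl
print(ctrl.finish_job())"
```

```text
the job is handed in; nothing more can be done
None
```

I handed the job in: all five cork balls found on the nightstand (two large, three small) sit in matching dimples, and the headphones hang level over the bar with a cup on either side; the other things were left alone.

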